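# Fill the clamping fixture's row and hold the offset lever ready over its pin

## Robot

A 7-joint arm with a two-finger parallel gripper is mounted at the origin on a cart in front of the work surface, level with it; the furniture and walls round the work are solid. World frame = base frame: x ahead of the robot, y to its left, z up, the work surface at z = 0. Lengths are in m, angles in degrees, forces in N, time in s.
With the tool pointing down it reaches from about 0.425 to 0.875 m from the base axis. Payload 9.9 kg.
Tool frame: the origin (TCP) lies at the very end of the fingers, on their centre line; the grasp point (between the pads) lies 19 mm behind it (hold_point_z is the distance from the TCP to the grasp point, in m); y points along the fingers, x is the direction in which the jaws open and shut, and the axes are right-handed (so a half turn about y gives the same grasp; the last joint's range is limited). The gripper opens to 85 mm and grips with 20 to 120 N. Pads are 22 mm wide; open, the fingers measure 114 mm over their backs; the gripper's body (76 mm by 85 mm) begins 54 mm behind the grasp point. The pads swing forward as they close: fully open they stand 13 mm farther back than shut.
Start: joints at [66.245, 32.985, 1.427, 82.34, -0.859, 64.687, -3.237], TCP at [0.219, -0.638, 0.231] pointing down, gripper open.
Joint ranges: [-157.87, 157.87], [-19.46, 123.44], [-87.15, 90], [11.01, 140.99], [-62.26, 242.26], [9.8, 113.94], [-161.44, 161.44]. Speed limits (degrees/s): [127.2, 127.2, 172.46, 172.46, 180, 180, 180].

## Interface

Orientations are given as [roll, pitch, yaw] about the fixed x, y, z axes, in that order (R = Rz(yaw) Ry(pitch) Rx(roll)).
In Python, from workcell import read_state, get_image, camera_params, hand_in, hold_point_z gives the robot as it stands.
- The arm moves only by the shell command python3 -m crank 'ROWS' [FORCE]. ROWS is JSON, a list of rows, each an object of numbers: "dx", "dy", "dz": the shift along the tool's x, y, z in mm; "wx", "wy", "wz": the turn, a rotation vector about the tool's x, y, z in rad; "gripper": the opening, from -1 (shut) to 1 (fully open). A call has 1 to 12 rows; each row shifts and turns the commanded pose from where the row before left it, along the tool's axes as they then stand; what a row does not reach is not made up. A row lasts 1/10 s, in which the tool goes at most 50 mm and 8.59 degrees, less where a joint would pass 70% of its speed; a pose out of reach is approached as far as the arm can. A call is refused whole if a number of a shift passes 50 or a number of a turn 0.15, either way. A call with a gripper value outside its range is refused whole. The fingers move at their own pace and stop on an object; FORCE is the grip in N (left out, the last holds). Time passes only in rows, so rows that do not move let the fingers close. It gives the time, the measured TCP pose, the force and the opening at its end, in the units of the state.
- read_state(): the state, without advancing time (a new reading comes with each control period).
- get_image(name): name is "side" or "top"; returns the picture (384x512x3 uint8, red, green, blue); there is no depth.
- camera_params(name): a dict with "fov_y" (degrees; the focal length in pixels is half the picture's height over the tangent of half this angle, whatever the lens; pixels are square), "cx", "cy" (the principal point, pixels), "view" (4x4, takes a point from world to camera coordinates). Camera axes: x right, y down, z forward; pixel columns grow to the right and rows downward; lengths in m; the calibration is good to about 2 mm. A picture is of the moment at which its call begins. camera_params takes no time and is no camera call.
- hand_in(): hands the job in, once; it reports no verdict.
The state is a dict: "time_s": time; "joints": joint angles; "qd": joint speeds; "tau": joint torques, N m; "eef_pos": TCP position; "ee_rot": TCP orientation; "force": force on the tool from outside, world axes, zero at the start; "ft_torque": the same for the moment, N m; "opening": finger opening in m.
Only numpy, scipy, OpenCV 4.12 (cv2) and the standard library are available. Lean on these libraries where they do the work, as an engineer would, in place of code of your own. Each camera call takes 0.05 s, during which the arm holds its last target. There are 200 camera calls.

## Task

Lay the loose wooden block flat in the empty end bay of the clamping fixture, neatly in line beside the two blocks already there. Then take the blue cast lever by its balance point (its boss end is much heavier than its arm) and hold it level about 5 cm above the fixture's pivot pin, with the hole in its boss over the pin and its arm above the row of blocks, ready to be lowered on. Finish while still holding it there, steady, with nothing else carrying it, and leave the mug, the wedge and the glue pot where they stand.

Things in the scene. Friction and masses are not known exactly. Their poses are not given: they have to be found in the camera images.
- fixture: Clamping fixture, fixed: dark steel base 130 x 276 x 10 mm. Origin: middle of the underside, z up. Along y: upright pivot pin at +120 mm, then three bays at +52, -22 (both filled) and -96 mm (empty), parted by aluminium ribs 24 mm wide, 6 mm high above the bay floor. Bays 50 mm wide (y), open at both x ends, floor 10 mm above the bench; blocks lie in them with their length along x.
- bay_0 (a point): Centre of the floor of the filled bay next to the pin, axes as the fixture.
- bay_1 (a point): Centre of the floor of the filled middle bay, axes as the fixture.
- bay_2 (a point): Centre of the floor of the empty end bay, 10 mm above the bench, axes as the fixture.
- pin_top (a point): Top of the pivot pin, 60 mm above the bench; the pin is 14 mm thick with a 26 mm collar at its foot.
- row_end (a point): Point 200 mm from the pin along the fixture's -y, over the empty bay, 60 mm above the bench: the lever's foot belongs above it.
- block_c: The loose brown wooden block, 45 x 122 x 26 mm (x, y, z), flat on the bench, one end finger-jointed and pale; 0.09 kg. Origin: centre of its underside; y along its length. Grasp it across the 45 mm width. Either end may point either way in the bay.
- block_a: Wooden block like block_c, loose, already lying in the bay next to the pin, its y along the fixture's x. Top 36 mm above the bench.
- block_b: Wooden block like block_c, loose, already lying in the middle bay, its y along the fixture's x. Top 36 mm above the bench.
- lever: Offset cast lever, blue, loose, flat on the bench, 0.5 to 0.75 kg. Origin: centre of the boss, at the underside; z up; the arm runs along -y. Boss 60 mm across, 34 mm high, 20 mm through hole; arm 12 mm wide (x), 28 mm high, to a round foot 28 mm across at y = -200 mm, undersides flush. Held over the fixture, its axes point as the fixture's.
- lever_bore (a point): Centre of the hole in the boss, at the underside (the lever's origin).
- lever_balance (a point): Balance point: on top of the arm, 55 mm from the hole's centre towards the foot (25 mm from the boss's edge), 28 mm above the lever's underside. Its centre of mass lies straight below.
- lever_foot (a point): Centre of the foot at the underside, 200 mm from the hole's centre.
- tea_mug: Bystander: white mug, 92 x 126 x 95 mm, loose. Origin: centre of its underside.
- wedge_1: Bystander: hardwood wedge, 30 x 100 x 20 mm, loose. Origin: centre of its underside.
- glue_pot: Bystander: tin glue pot, 105 x 87 x 79 mm, loose. Origin: centre of its underside.

How it is judged:
By the outcome, as a careful person would: the job done as asked, in the order asked, and still so for the second after the job is handed in, while the arm keeps its last pose, push and grip.
It also fails if it takes over 54 s, if anything falls off the work surface, if the arm or the gripper's body presses on something with over 40 N, if the wrist force passes 120 N, or if a joint passes its speed limit or range.

## Working session

There is one attempt and no reset: what is moved stays moved. The work goes in short steps, Python scripts to look and compute and a shell command to move; the robot and the scene stay as the last step left them, time stands still between calls to the robot, and variables do not carry over. Pictures are saved under pics/ and viewed, about 8 in all and at most 12, crops included, and the job is handed in when it is done.

```bash
mkdir -p pics; ls; python3 - <<'E'
from workcell import *
import cv2,numpy as np
print(read_state(),hold_point_z if not callable(hold_point_z) else hold_point_z())
for n in("top","side"):
    im=get_image(n);cv2.imwrite(f"pics/{n}0.png",im[:,:,::-1]);print(n,camera_params(n))
a=[cv2.imread(f"pics/{n}0.png") for n in("top","side")]
E
```

```text
pics
{'time_s': 0.0, 'joints': array([66.24606744, 33.0322903 ,  1.42389381, 82.38641513, -0.85879403,
       64.68780693, -3.23538984]), 'qd': array([-0.01254304,  0.02010596,  0.03034687, -0.06341892, -0.0339626 ,
        0.11835835,  0.0907848 ]), 'tau': array([ 7.52434935e-04, -7.65748644e+01,  2.25095250e+00, -2.85969383e+01,
        1.53801742e-02,  1.23614570e-02,  5.28036912e-05]), 'eef_pos': array([ 0.21907706, -0.63797104,  0.2304473 ]), 'ee_rot': array([-90.00581694,   0.09575343, -71.04377554]), 'force': array([-0.64263688, -0.12491504, -0.59816195]), 'ft_torque': array([ 0.03212069,  0.01123745, -0.03851721]), 'opening': 0.08490603909476051} 0.0187
top {'fov_y': 57.42545730945071, 'cx': 253.53758180474114, 'cy': 187.61557227851762, 'view': array([[ 2.04674213e-02, -9.99789854e-01,  1.15441598e-03,
         1.31665912e-01],
       [-9.97432506e-01, -2.04983908e-02, -6.86164081e-02,
         5.77185226e-01],
       [ 6.86256523e-02,  2.52948908e-04, -9.97642449e-01,
         1.00570599e+00],
       [ 0.00000000e+00,  0.00000000e+00,  0.00000000e+00,
         1.00000000e+00]])}
side {'fov_y': 55.86520796682683, 'cx': 259.53489763335926, 'cy': 192.28283717063184, 'view': array([[-0.83484559, -0.55043919, -0.00703792,  0.53402191],
       [-0.2699501 ,  0.42050583, -0.86619963,  0.137683  ],
       [ 0.47974971, -0.72124305, -0.49964855,  1.01214612],
       [ 0.        ,  0.        ,  0.        ,  1.        ]])}
```

View images.

View pics/top0.png

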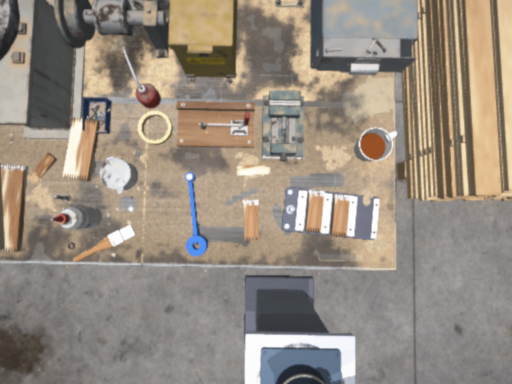

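View pics/side0.png

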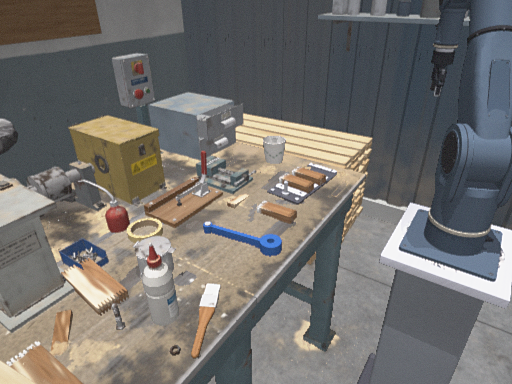

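```bash
cat > h.py <<'E'
import cv2,numpy as np
from workcell import *
def cam(n):
    p=camera_params(n);f=192/np.tan(np.radians(p["fov_y"]/2));return p,f
def ray(n,uv,z):
    p,f=cam(n);V=p["view"];R,t=V[:3,:3],V[:3,3];o=-R.T@t
    uv=np.atleast_2d(uv).astype(float)
    d=np.c_[(uv[:,0]-p["cx"])/f,(uv[:,1]-p["cy"])/f,np.ones(len(uv))]@R
    return o+d*((z-o[2])/d[:,2])[:,None]
def pix(n,X):
    p,f=cam(n);V=p["view"];c=np.atleast_2d(X)@V[:3,:3].T+V[:3,3]
    return c[:,:2]/c[:,2:]*f+[p["cx"],p["cy"]]
def comps(m,amin=30):
    k,l,s,c=cv2.connectedComponentsWithStats(m.astype(np.uint8))
    return [(l==i) for i in range(1,k) if s[i,4]>=amin]
def rect(mask,n,z):
    cs,_=cv2.findContours(mask.astype(np.uint8),cv2.RETR_EXTERNAL,cv2.CHAIN_APPROX_NONE)
    c=max(cs,key=cv2.contourArea)[:,0]
    w=ray(n,c,z)[:,:2]
    (cx,cy),(a,b),an=cv2.minAreaRect((w*1000).astype(np.float32));return (round(cx,1),round(cy,1)),(round(a,1),round(b,1)),round(an,1)
E
python3 - <<'E'
from h import *
im=cv2.imread("pics/top0.png");hsv=cv2.cvtColor(im,cv2.COLOR_BGR2HSV)
cv2.imwrite("pics/crop0.png",cv2.resize(im[165:265,175:390],None,fx=3.7,fy=3.7,interpolation=cv2.INTER_CUBIC))
H,S,V=[hsv[...,i].astype(int) for i in range(3)]
roi=np.zeros(H.shape,bool);roi[165:265,170:395]=1
b=roi&(H>100)&(H<125)&(S>140)
for c in comps(b): print("blue",c.sum(),rect(c,"top",.03))
for c in comps(roi&(H<20)&(S>105)&(V>60)): print("brown",c.sum(),np.argwhere(c).mean(0)[::-1],rect(c,"top",.03))
for c in comps(roi&(S<40)&(V>170),15): print("white",c.sum(),np.argwhere(c).mean(0)[::-1],rect(c,"top",.016))
E
```

```text
blue 479 ((493.6, 306.0), (227.1, 54.4), 1.7)
brown 368 [314.66847826 213.54891304] ((503.7, -32.7), (37.8, 95.7), 84.1)
brown 387 [340.18863049 218.87596899] ((491.5, -106.6), (39.0, 95.3), 83.8)
brown 326 [251.69018405 221.40797546] ((477.4, 147.4), (86.0, 31.7), 1.1)
white 202 [253.32673267 170.9009901 ] ((623.5, 147.1), (22.0, 92.1), 8.3)
white 25 [188.96 176.4 ] ((603.5, 334.0), (14.8, 11.8), 1.9)
white 30 [289.63333333 191.63333333] ((565.4, 37.7), (14.8, 14.7), 0.8)
white 913 [311.28806134 209.39101862] ((512.5, -18.3), (132.1, 125.8), 85.2)
white 411 [350.03892944 212.08029197] ((500.2, -126.6), (121.9, 67.5), 0.0)
white 86 [250.40697674 201.52325581] ((532.2, 151.5), (17.6, 49.8), 1.2)
white 270 [374.74444444 217.97777778] ((493.1, -212.2), (19.4, 118.2), 85.0)
white 28 [286.5        225.78571429] ((464.5, 45.1), (14.3, 14.5), 45.9)
```

View pics/crop0.png

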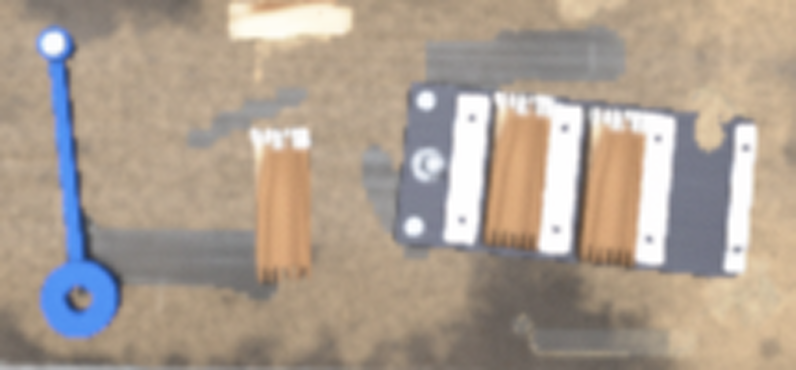

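```bash
python3 - <<'E'
from h import *
im=cv2.imread("pics/top0.png");hsv=cv2.cvtColor(im,cv2.COLOR_BGR2HSV)
H,S,V=[hsv[...,i].astype(int) for i in range(3)]
roi=np.zeros(H.shape,bool);roi[165:265,170:395]=1
b=roi&(H>100)&(H<125)&(S>120)
boss=b.copy();boss[:234]=0
c=max(cv2.findContours(boss.astype(np.uint8),0,1)[0],key=cv2.contourArea)
(u,v),r=cv2.minEnclosingCircle(c);print("boss px",u,v,r, (ray("top",(u,v),.034)*1000).round(1))
arm=b.copy();arm[:183]=0;arm[232:]=0
p=np.argwhere(arm)[:,::-1];w=ray("top",p,.028)[:,:2]*1000
vx,vy,x0,y0=cv2.fitLine(w.astype(np.float32),2,0,.01,.01).ravel();print("arm",np.degrees(np.arctan2(vy,vx)),x0,y0)
f=roi&(b|((S<60)&(V>170)));f[183:]=0;f[:,:180]=0;f[:,200:]=0
q=np.argwhere(f)[:,::-1].mean(0);print("foot",q,(ray("top",q,.028)*1000).round(1))
print("pin",ray("top",(290.7,209.6),.06)*1000)
print("block",ray("top",[(251.1,220.1),(251,199.7),(251.8,241)],.026)*1000)
s=cv2.imread("pics/side0.png");cv2.imwrite("pics/crop1.png",cv2.resize(s[150:260,195:350],None,fx=5,fy=5,interpolation=cv2.INTER_CUBIC))
E
```

```text
boss px 196.18605041503906 244.62791442871094 10.85050106048584 [[407.  303.7  34. ]]
arm 7.975771 512.01556 318.00668
foot [187.52816901 177.53521127] [[599.2 335.9  28. ]]
pin [[512.07024316  38.21484228  60.        ]]
block [[479.7300661  148.58887528  26.        ]
 [538.65223766 150.11338674  26.        ]
 [419.8828499  145.32040171  26.        ]]
```

View pics/crop1.png

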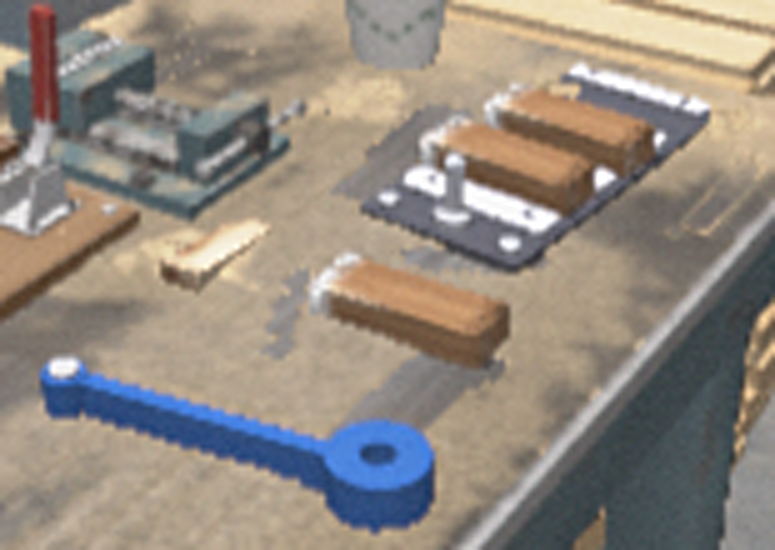

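```bash
python3 -m crank '[{"dx":-19,"dz":37},{"dx":-19,"dz":37},{"dx":-19,"dz":37},{"dx":-19,"dz":37},{"dx":-19,"dz":37},{"dx":-19,"dz":37},{"dx":-19,"dz":37},{"dx":-19,"dz":37}]'
```

```text
validation failed for argument at $[0]...
```

```bash
python3 -m crank --help | head -30; python3 -m crank '[{"dx":-19,"dy":0,"dz":37,"wx":0,"wy":0,"wz":0,"gripper":1}]'
python3 -c "
from h import *
X=ray('top',(175+710/3.7,165+130/3.7),.01);print(X,(pix('side',X)-[195,150])*5)"
```

```text
time_s: 0.2
eef_pos: [0.2425, -0.6116, 0.2304]
ee_rot: [-90.2, -0.0, -71.5]
force: [0.5, -0.8, 0.5]
opening: 0.0853
[[ 0.54492004 -0.19130452  0.01      ]] [[559.958252   84.5846604]]invalid input: not JSON, or not a number
```

```bash
python3 -m crank '[{"dx":-19,"dy":0,"dz":37},{"dx":-19,"dy":0,"dz":37},{"dx":-19,"dy":0,"dz":37},{"dx":-19,"dy":0,"dz":37},{"dx":-19,"dy":0,"dz":37},{"dx":-19,"dy":0,"dz":37},{"dx":-19,"dy":0,"dz":37}]' 40
```

```text
validation failed for argument at $[0]...
```

```bash
python3 -c "
import workcell;print(workcell.read_state()['joints'].round(1), callable(workcell.hold_point_z))"; python3 -m crank '[{"dx":-19,"dy":0,"dz":37,"wx":0,"wy":0,"wz":0,"gripper":1}]' 40.0
```

```text
[63.2 31.5  1.6 85.3 -0.7 63.2 -6.7] False
time_s: 0.3
eef_pos: [0.2762, -0.5782, 0.2305]
ee_rot: [-90.0, 0.1, -71.2]
force: [1.1, -0.1, -0.1]
opening: 0.0856
```

```bash
python3 -m crank '[{"dx":-19,"dy":0,"dz":37,"wx":0,"wy":0,"wz":0,"gripper":1},{"dx":-19,"dy":0,"dz":37,"wx":0,"wy":0,"wz":0,"gripper":1},{"dx":-19,"dy":0,"dz":37,"wx":0,"wy":0,"wz":0,"gripper":1},{"dx":-19,"dy":0,"dz":37,"wx":0,"wy":0,"wz":0,"gripper":1},{"dx":-19,"dy":0,"dz":37,"wx":0,"wy":0,"wz":0,"gripper":1},{"dx":-42,"dy":0,"dz":17,"wx":0,"wy":0,"wz":0,"gripper":1},{"dx":-42,"dy":0,"dz":17,"wx":0,"wy":0,"wz":0,"gripper":1},{"dx":-42,"dy":0,"dz":17,"wx":0,"wy":0,"wz":0,"gripper":1},{"dx":-42,"dy":0,"dz":17,"wx":0,"wy":0,"wz":0,"gripper":1},{"dx":-42,"dy":0,"dz":17,"wx":0,"wy":0,"wz":0,"gripper":1},{"dx":-42,"dy":0,"dz":17,"wx":0,"wy":0,"wz":0,"gripper":1},{"dx":-42,"dy":0,"dz":17,"wx":0,"wy":0,"wz":0,"gripper":1}]' 40
```

```text
time_s: 1.5
eef_pos: [0.4377, -0.11, 0.2312]
ee_rot: [-90.0, 0.0, -71.1]
force: [1.6, 0.4, -0.2]
opening: 0.0852
```

```bash
python3 -m crank '[{"dx":-38,"dy":0,"dz":20,"wx":0,"wy":0,"wz":0,"gripper":1},{"dx":-38,"dy":0,"dz":20,"wx":0,"wy":0,"wz":0,"gripper":1},{"dx":-38,"dy":0,"dz":20,"wx":0,"wy":0,"wz":0,"gripper":1},{"dx":-38,"dy":0,"dz":20,"wx":0,"wy":0,"wz":0,"gripper":1},{"dx":-38,"dy":0,"dz":20,"wx":0,"wy":0,"wz":0,"gripper":1},{"dx":-38,"dy":0,"dz":20,"wx":0,"wy":0,"wz":0,"gripper":1},{"dx":0,"dy":0,"dz":0,"wx":0,"wy":-0.15,"wz":0,"gripper":1},{"dx":0,"dy":0,"dz":0,"wx":0,"wy":-0.15,"wz":0,"gripper":1},{"dx":0,"dy":0,"dz":0,"wx":0,"wy":-0.15,"wz":0,"gripper":1},{"dx":0,"dy":0,"dz":0,"wx":0,"wy":-0.15,"wz":0,"gripper":1},{"dx":0,"dy":0,"dz":0,"wx":0,"wy":-0.15,"wz":0,"gripper":1},{"dx":0,"dy":0,"dz":0,"wx":0,"wy":-0.15,"wz":0,"gripper":1}]' 40
python3 -m crank '[{"dx":0,"dy":0,"dz":0,"wx":0,"wy":-0.15,"wz":0,"gripper":1},{"dx":0,"dy":0,"dz":0,"wx":0,"wy":-0.15,"wz":0,"gripper":1},{"dx":0,"dy":0,"dz":0,"wx":0,"wy":-0.15,"wz":0,"gripper":1},{"dx":0,"dy":0,"dz":0,"wx":0,"wy":-0.15,"wz":0,"gripper":1},{"dx":0,"dy":0,"dz":0,"wx":0,"wy":-0.15,"wz":0,"gripper":1},{"dx":0,"dy":0,"dz":0,"wx":0,"wy":-0.15,"wz":0,"gripper":1},{"dx":0,"dy":0,"dz":0,"wx":0,"wy":-0.15,"wz":0,"gripper":1},{"dx":0,"dy":0,"dz":0,"wx":0,"wy":-0.15,"wz":0,"gripper":1},{"dx":0,"dy":0,"dz":0,"wx":0,"wy":-0.15,"wz":0,"gripper":1},{"dx":0,"dy":0,"dz":0,"wx":0,"wy":-0.15,"wz":0,"gripper":1},{"dx":0,"dy":0,"dz":0,"wx":0,"wy":-0.15,"wz":0,"gripper":1},{"dx":0,"dy":0,"dz":0,"wx":0,"wy":-0.15,"wz":0,"gripper":1}]' 40
```

```text
time_s: 2.7
eef_pos: [0.4773, 0.1427, 0.231]
ee_rot: [-90.0, 0.0, -19.1]
force: [0.9, -0.7, 0.4]
opening: 0.0853
time_s: 3.9
eef_pos: [0.4773, 0.1426, 0.2311]
ee_rot: [-90.0, 0.0, 84.0]
force: [0.5, 0.2, -1.0]
opening: 0.0854
```

```bash
python3 -m crank '[{"dx":0,"dy":0,"dz":0,"wx":0,"wy":-0.14,"wz":0,"gripper":1},{"dx":5,"dy":43,"dz":-3,"wx":0,"wy":0,"wz":0,"gripper":1},{"dx":0,"dy":43,"dz":0,"wx":0,"wy":0,"wz":0,"gripper":1},{"dx":0,"dy":43,"dz":0,"wx":0,"wy":0,"wz":0,"gripper":1},{"dx":0,"dy":42,"dz":0,"wx":0,"wy":0,"wz":0,"gripper":1},{"dx":0,"dy":20,"dz":0,"wx":0,"wy":0,"wz":0,"gripper":1},{"dx":0,"dy":20,"dz":0,"wx":0,"wy":0,"wz":0,"gripper":1},{"dx":0,"dy":10,"dz":0,"wx":0,"wy":0,"wz":0,"gripper":1},{"dx":0,"dy":0,"dz":0,"wx":0,"wy":0,"wz":0,"gripper":1}]' 40
python3 -c "
from h import *
s=get_image('side')[:,:,::-1];cv2.imwrite('pics/g1.png',cv2.resize(s[130:280,180:360],None,fx=4,fy=4,interpolation=cv2.INTER_CUBIC))"
```

```text
time_s: 4.8
eef_pos: [0.4797, 0.1477, 0.0093]
ee_rot: [-89.9, 0.0, 91.7]
force: [-0.1, 0.5, 1.2]
opening: 0.0857
```

View pics/g1.png

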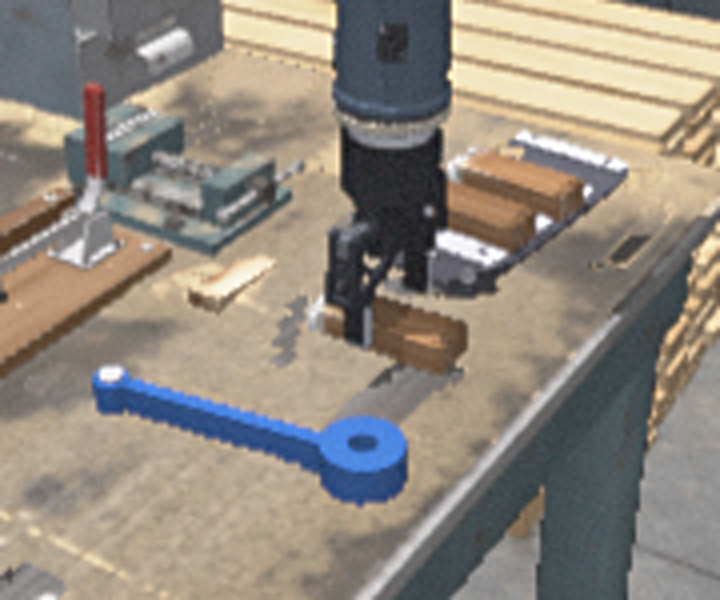

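```bash
python3 -c "
from h import *
print(ray('side',[(195+485/5,150+366/5),(195+316/5,150+310/5)],0)*1000)
print(ray('side',[(195+508/5,150+318/5),(195+485/5,150+335/5),(195+316/5,150+283/5),(195+345/5,150+255/5)],0.026)*1000)
# sanity pin top
print(ray('side',(195+455/5,150+158/5),.06)*1000, ray('side',(195+380/5,150+455/5),.034)*1000)
"; python3 -m crank '[{"dx":0,"dy":0,"dz":0,"wx":0,"wy":0,"wz":0,"gripper":0.35}]' 40
```

```text
[[415.51825034 161.63037785   0.        ]
 [535.70754477 165.37266308   0.        ]]
[[411.08685878 143.07327741  26.        ]
 [413.83436404 166.69414539  26.        ]
 [530.4775958  172.83260298  26.        ]
 [533.43022616 134.85790604  26.        ]]
[[508.74269445  38.6990439   60.        ]] [[399.76135078 307.9285182   34.        ]]
time_s: 4.95
eef_pos: [0.4808, 0.1481, 0.0111]
ee_rot: [-90.1, -0.0, 91.7]
force: [0.5, 0.6, 0.1]
opening: 0.0728
```

```bash
python3 -m crank '[{"dx":0,"dy":0,"dz":0,"wx":0,"wy":0,"wz":0,"gripper":-0.1},{"dx":0,"dy":0,"dz":0,"wx":0,"wy":0,"wz":0,"gripper":-0.1},{"dx":0,"dy":0,"dz":0,"wx":0,"wy":0,"wz":0,"gripper":-0.1},{"dx":0,"dy":0,"dz":0,"wx":0,"wy":0,"wz":0,"gripper":-0.1},{"dx":0,"dy":0,"dz":0,"wx":0,"wy":0,"wz":0,"gripper":-0.1}]' 40
```

```text
time_s: 5.45
eef_pos: [0.4809, 0.1479, 0.0112]
ee_rot: [-90.1, -0.0, 91.7]
force: [-1.0, -0.9, 6.5]
opening: 0.0421
```

```bash
python3 -m crank '[{"dx":0,"dy":-20,"dz":0,"wx":0,"wy":0,"wz":0,"gripper":-0.3},{"dx":0,"dy":-50,"dz":0,"wx":0,"wy":0,"wz":0,"gripper":-0.3},{"dx":0,"dy":-50,"dz":0,"wx":0,"wy":0,"wz":0,"gripper":-0.3},{"dx":-30,"dy":0,"dz":0,"wx":0,"wy":0,"wz":0,"gripper":-0.3},{"dx":-43,"dy":0,"dz":-1,"wx":0,"wy":0,"wz":0,"gripper":-0.3},{"dx":-43,"dy":0,"dz":-1,"wx":0,"wy":0,"wz":0,"gripper":-0.3},{"dx":-43,"dy":0,"dz":-1,"wx":0,"wy":0,"wz":0,"gripper":-0.3},{"dx":-43,"dy":0,"dz":-1,"wx":0,"wy":0,"wz":0,"gripper":-0.3},{"dx":-43,"dy":0,"dz":-1,"wx":0,"wy":0,"wz":0,"gripper":-0.3},{"dx":-43,"dy":0,"dz":0,"wx":0,"wy":0.04,"wz":0,"gripper":-0.3},{"dx":-38,"dy":0,"dz":0,"wx":0,"wy":0.075,"wz":0,"gripper":-0.3},{"dx":0,"dy":0,"dz":0,"wx":0,"wy":0,"wz":0,"gripper":-0.3}]' 40
python3 - <<'E'
from h import *
a,b=[get_image(n)[:,:,::-1] for n in("side","top")]
cv2.imwrite("pics/s2.png",a);cv2.imwrite("pics/t2.png",b)
f=lambda i,x,y:cv2.resize(i[y:y+75,x:x+130],None,fx=6,fy=6,interpolation=cv2.INTER_CUBIC)[:300] if 0 else cv2.resize(i[y:y+75,x:x+195],None,fx=4,fy=4,interpolation=cv2.INTER_CUBIC)
cv2.imwrite("pics/v2.png",np.vstack([f(a,210,140),f(b,230,175)]))
E
```

```text
time_s: 6.65
eef_pos: [0.4921, -0.1842, 0.1299]
ee_rot: [-89.9, 0.2, 84.5]
force: [-1.0, 1.5, -1.4]
opening: 0.0418
```

View pics/v2.png

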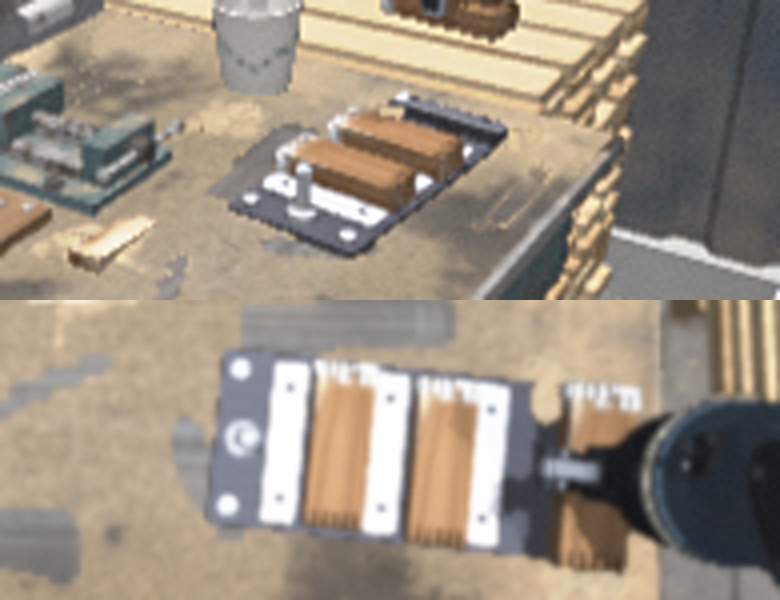

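```bash
python3 - <<'E'
from h import *
g=lambda L:np.array([(230+x/4,175+(y-300)/4) for x,y in L])
for n,L,z in(("a",[(347,362),(334,530)],.036),("b",[(450,378),(439,547)],.036),("c",[(604,383),(591,569)],.145)):
    w=ray("top",g(L),z)[:,:2]*1000;print(n,w.round(1),w.mean(0).round(1),np.hypot(*(w[0]-w[1])))
for L in ([(314,365),(378,372)],[(305,527),(360,532)],[(568,383),(640,388)],[(555,562),(627,572)]): print(ray("top",g(L),.036 if L[0][0]<500 else .145)[:,:2]*1000)
# ribs tops at z .016: left edges/right edges at mid height
print((ray("top",g([(482,445),(551,455)]),.016)*1000).round(1))
print(read_state()["eef_pos"],read_state()["ee_rot"])
im=cv2.imread("pics/top0.png")
# rows of the fixture across bay: profile along line through bay_2 parallel to fixture y, local x=-15
th=np.radians(-4.9);y=np.array([-np.sin(th),np.cos(th)]);x=np.array([np.cos(th),np.sin(th)])
c=np.array([.5042,-.0832]);g2=cv2.cvtColor(im,cv2.COLOR_BGR2GRAY).astype(np.float32)
for l in(-.04,-.015,.015):
    t=np.arange(-.150,.140,.0005);P=np.c_[c+l*x+t[:,None]*y,np.full(len(t),.016)]
    u=pix("top",P).astype(np.float32);v=cv2.remap(g2,u[None,:,0],u[None,:,1],1)[0]
    m=v>150;e=np.flatnonzero(m[1:]!=m[:-1]);print(l,(t[e]*1000).round(1))
E
```

```text
a [[568.7 -38.6]
 [448.4 -30.3]] [508.5 -34.4] 120.58902333956064
b [[ 558.7 -112.7]
 [ 437.8 -105.3]] [ 498.3 -109. ] 121.0476135517689
c [[ 551.6 -183.8]
 [ 433.1 -175. ]] [ 492.3 -179.4] 118.78845074095038
[[566.01465682 -14.87093282]
 [561.91730899 -60.94687395]]
[[450.06706417  -9.57192605]
 [447.32227213 -48.85374215]]
[[ 551.08541868 -160.69848784]
 [ 548.82464318 -206.84753948]]
[[ 437.04336413 -152.12498891]
 [ 431.67203093 -197.85628371]]
[[ 511.2 -141.4   16. ]
 [ 504.9 -191.8   16. ]]
[ 0.49297838 -0.17864862  0.13036968] [-8.99979841e+01 -3.26274547e-03  8.49647048e+01]
-0.04 [-120.5  -74.5  -10.    -0.5   66.    72.5  102.5]
-0.015 [-119.5  -75.   -10.    -1.    66.    72.5  102.   116.   124. ]
0.015 [-119.   -75.5   -9.    -1.    66.    72.5  102. ]
```

```bash
python3 -m crank '[{"dx":-0.7,"dy":40,"dz":-3.6,"wx":0,"wy":0,"wz":0,"gripper":-0.3},{"dx":0,"dy":40,"dz":0,"wx":0,"wy":0,"wz":0,"gripper":-0.3},{"dx":0,"dy":15,"dz":0,"wx":0,"wy":0,"wz":0,"gripper":-0.3},{"dx":0,"dy":0,"dz":0,"wx":0,"wy":0,"wz":0,"gripper":-0.3}]' 40
python3 -m crank '[{"dx":0,"dy":4,"dz":0,"wx":0,"wy":0,"wz":0,"gripper":-0.3},{"dx":0,"dy":4,"dz":0,"wx":0,"wy":0,"wz":0,"gripper":-0.3},{"dx":0,"dy":0,"dz":0,"wx":0,"wy":0,"wz":0,"gripper":-0.3}]' 40
```

```text
time_s: 7.15
eef_pos: [0.4959, -0.1772, 0.0341]
ee_rot: [-89.8, -0.1, 85.2]
force: [0.4, 1.0, -0.0]
opening: 0.0421
time_s: 7.45
eef_pos: [0.4973, -0.179, 0.028]
ee_rot: [-90.1, 0.0, 85.1]
force: [-0.5, 0.4, -0.6]
opening: 0.0424
```

```bash
python3 -m crank '[{"dx":-0.5,"dy":2,"dz":0,"wx":0,"wy":0,"wz":0,"gripper":-0.3},{"dx":0,"dy":2,"dz":0,"wx":0,"wy":0,"wz":0,"gripper":-0.3},{"dx":0,"dy":0,"dz":0,"wx":0,"wy":0,"wz":0,"gripper":-0.3}]' 40
python3 -m crank '[{"dx":0,"dy":2,"dz":0,"wx":0,"wy":0,"wz":0,"gripper":-0.3},{"dx":0,"dy":0,"dz":0,"wx":0,"wy":0,"wz":0,"gripper":-0.3}]' 40
python3 -c "
from h import *
r=read_state();print(r['eef_pos'],r['force'])
b=get_image('top')[:,:,::-1];r2=get_image('side')[:,:,::-1];f=lambda i,x,y:cv2.resize(i[y:y+75,x:x+130],None,fx=6,fy=6,interpolation=cv2.INTER_CUBIC)
r=cv2.resize(r2[130:230,240:360],None,fx=5,fy=5,interpolation=cv2.INTER_CUBIC);cv2.imwrite('pics/s3.png',r)"
```

```text
time_s: 7.75
eef_pos: [0.4968, -0.1795, 0.0233]
ee_rot: [-90.0, 0.0, 85.1]
force: [-0.5, 0.9, -1.2]
opening: 0.0419
time_s: 7.95
eef_pos: [0.497, -0.1793, 0.0213]
ee_rot: [-90.0, 0.0, 85.1]
force: [0.3, -0.4, -0.2]
opening: 0.042
[ 0.49695319 -0.17933234  0.02128396] [ 0.33452671 -0.36240948 -0.1976823 ]
```

View pics/s3.png

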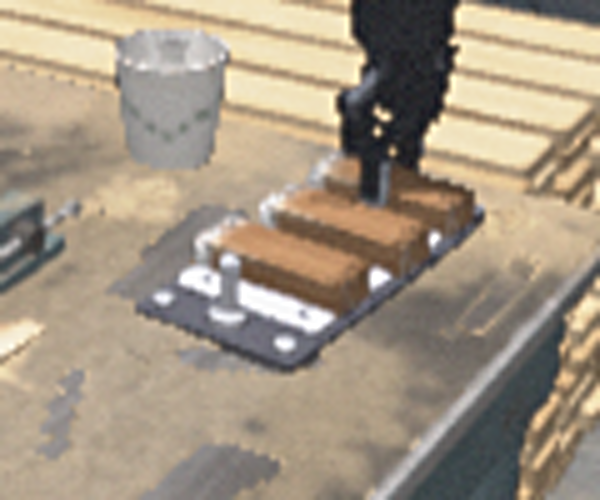

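```bash
python3 -m crank '[{"dx":0,"dy":1,"dz":0,"wx":0,"wy":0,"wz":0,"gripper":-0.3},{"dx":0,"dy":0,"dz":0,"wx":0,"wy":0,"wz":0,"gripper":-0.3}]' 40
python3 -m crank '[{"dx":0,"dy":0,"dz":0,"wx":0,"wy":0,"wz":0,"gripper":0.2},{"dx":0,"dy":0,"dz":0,"wx":0,"wy":0,"wz":0,"gripper":0.25},{"dx":0,"dy":0,"dz":0,"wx":0,"wy":0,"wz":0,"gripper":0.25},{"dx":0,"dy":0,"dz":0,"wx":0,"wy":0,"wz":0,"gripper":0.25},{"dx":0,"dy":-5,"dz":0,"wx":0,"wy":0,"wz":0,"gripper":0.25},{"dx":0,"dy":-20,"dz":0,"wx":0,"wy":0,"wz":0,"gripper":0.25},{"dx":0,"dy":-40,"dz":0,"wx":0,"wy":0,"wz":0,"gripper":0.25},{"dx":0,"dy":-50,"dz":0,"wx":0,"wy":0,"wz":0,"gripper":0.25},{"dx":0,"dy":-50,"dz":0,"wx":0,"wy":0,"wz":0,"gripper":0.25}]' 40
```

```text
time_s: 8.25
eef_pos: [0.4969, -0.1793, 0.0212]
ee_rot: [-90.0, 0.0, 85.1]
force: [-3.1, 0.4, 13.7]
opening: 0.042
time_s: 9.15
eef_pos: [0.4963, -0.1788, 0.1871]
ee_rot: [-89.9, -0.1, 85.1]
force: [0.9, -0.2, 0.0]
opening: 0.0534
```

```bash
python3 -m crank '[{"dx":44,"dy":0,"dz":7,"wx":0,"wy":0,"wz":0,"gripper":0.25},{"dx":44,"dy":0,"dz":7,"wx":0,"wy":0,"wz":0,"gripper":0.25},{"dx":44,"dy":0,"dz":7,"wx":0,"wy":0,"wz":0,"gripper":0.25},{"dx":44,"dy":0,"dz":7,"wx":0,"wy":0,"wz":0,"gripper":0.25},{"dx":44,"dy":0,"dz":7,"wx":0,"wy":0,"wz":0,"gripper":0.25},{"dx":44,"dy":0,"dz":7,"wx":0,"wy":0,"wz":0,"gripper":0.25},{"dx":44,"dy":0,"dz":7,"wx":0,"wy":0,"wz":0,"gripper":0.25},{"dx":44,"dy":0,"dz":7,"wx":0,"wy":0,"wz":0,"gripper":0.25},{"dx":44,"dy":0,"dz":7,"wx":0,"wy":0,"wz":0,"gripper":0.25},{"dx":44,"dy":0,"dz":7,"wx":0,"wy":0,"wz":0,"gripper":0.25},{"dx":44,"dy":0,"dz":6,"wx":0,"wy":-0.11,"wz":0,"gripper":0.25},{"dx":0,"dy":0,"dz":0,"wx":0,"wy":-0.115,"wz":0,"gripper":0.25}]' 100
python3 -m crank '[{"dx":0,"dy":50,"dz":0,"wx":0,"wy":0,"wz":0,"gripper":0.25},{"dx":0,"dy":50,"dz":0,"wx":0,"wy":0,"wz":0,"gripper":0.25},{"dx":0,"dy":0,"dz":0,"wx":0,"wy":0,"wz":0,"gripper":0.25},{"dx":0,"dy":0,"dz":0,"wx":0,"wy":0,"wz":0,"gripper":0.25}]' 100
python3 - <<'E'
from h import *
a,b=[get_image(n)[:,:,::-1] for n in("side","top")]
cv2.imwrite("pics/s4.png",a);cv2.imwrite("pics/t4.png",b)
f=lambda i,x,y:cv2.resize(i[y:y+75,x:x+195],None,fx=4,fy=4,interpolation=cv2.INTER_CUBIC)
cv2.imwrite("pics/v4.png",np.vstack([f(a,185,175),f(b,215,175)]))
E
```

```text
time_s: 10.35
eef_pos: [0.4602, 0.317, 0.1865]
ee_rot: [-90.1, -0.3, 98.7]
force: [-0.2, -0.9, -1.0]
opening: 0.053
time_s: 10.75
eef_pos: [0.4622, 0.3096, 0.086]
ee_rot: [-89.9, 0.0, 98.0]
force: [-1.1, -0.3, 0.8]
opening: 0.0534
```

View pics/v4.png

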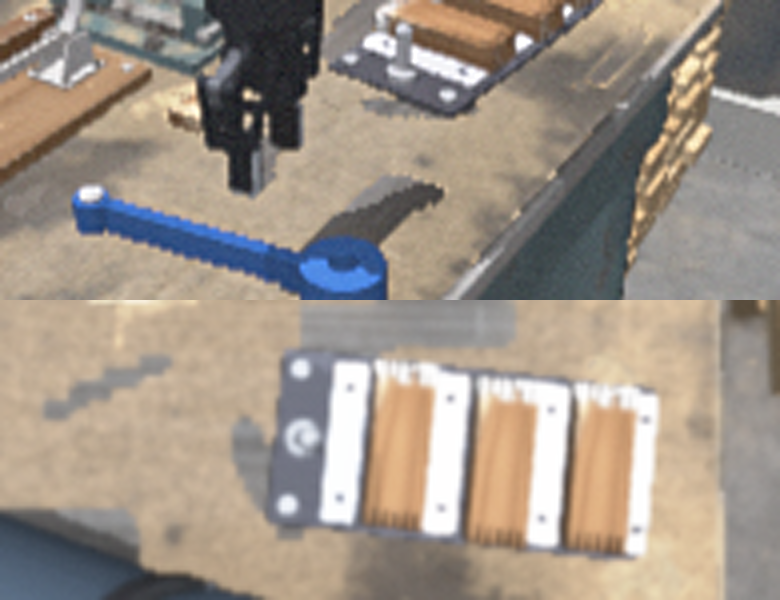

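```bash
python3 - <<'E'
from h import *
g=lambda P:(pix("side",P)-[185,175])*4
p=read_state()["eef_pos"];print(g(p),g(p+[0,0,.01]))
for q in([.4075,.3035,.034],[.4075+.198,.3035+.0278,.028],[.5125,.0375,.06]):print(g(q))
t=cv2.imread("pics/top0.png");h=cv2.cvtColor(t,cv2.COLOR_BGR2HSV)
b=((h[...,0]>100)&(h[...,0]<125)&(h[...,1]>120)).astype(np.uint8);b=b[230:260,180:212]
cs,hi=cv2.findContours(b,cv2.RETR_CCOMP,cv2.CHAIN_APPROX_NONE)
for c,k in zip(cs,hi[0]):
    if k[3]>=0: m=c[:,0].mean(0)+[180,230];print("hole",m,ray("top",m,.034)*1000)
E
```

```text
[[261.43151177 169.77570175]] [[261.13474419 157.24996705]]
[[337.6774391  256.72522881]]
[[ 85.58283773 192.3426589 ]]
[[400.77767859  24.66346829]]
hole [196.23809524 245.23809524] [[405.32865314 303.48694904  34.        ]]
```

```bash
python3 -m crank '[{"dx":1,"dy":40,"dz":2,"wx":0,"wy":0,"wz":0,"gripper":0.25},{"dx":0,"dy":25,"dz":0,"wx":0,"wy":0,"wz":0,"gripper":0},{"dx":0,"dy":13,"dz":0,"wx":0,"wy":0,"wz":0,"gripper":-0.3},{"dx":0,"dy":0,"dz":0,"wx":0,"wy":0,"wz":0,"gripper":-0.5},{"dx":0,"dy":0,"dz":0,"wx":0,"wy":0,"wz":0,"gripper":-1},{"dx":0,"dy":0,"dz":0,"wx":0,"wy":0,"wz":0,"gripper":-1},{"dx":0,"dy":0,"dz":0,"wx":0,"wy":0,"wz":0,"gripper":-1},{"dx":0,"dy":0,"dz":0,"wx":0,"wy":0,"wz":0,"gripper":-1},{"dx":0,"dy":0,"dz":0,"wx":0,"wy":0,"wz":0,"gripper":-1},{"dx":0,"dy":0,"dz":0,"wx":0,"wy":0,"wz":0,"gripper":-1}]' 100
```

```text
time_s: 11.85
eef_pos: [0.4612, 0.311, 0.0091]
ee_rot: [-90.1, -0.1, 98.0]
force: [-1.4, -0.6, 8.2]
opening: 0.0097
```

```bash
python3 -c "
from workcell import *;print(read_state()['ft_torque'])"
python3 -m crank '[{"dx":0,"dy":-10,"dz":0,"wx":0,"wy":0,"wz":0,"gripper":-1},{"dx":0,"dy":-40,"dz":0,"wx":0,"wy":0,"wz":0,"gripper":-1},{"dx":0,"dy":-40,"dz":0,"wx":0,"wy":0,"wz":0,"gripper":-1},{"dx":0,"dy":-40,"dz":0,"wx":0,"wy":0,"wz":0,"gripper":-1},{"dx":0,"dy":0,"dz":0,"wx":0,"wy":0,"wz":0,"gripper":-1},{"dx":0,"dy":0,"dz":0,"wx":0,"wy":0,"wz":0,"gripper":-1}]' 100
python3 - <<'E'
from h import *
for _ in range(3):
    r=read_state();print(r['force'],r['ft_torque'],r['opening'])
    a=get_image("side")[:,:,::-1]
b=get_image("top")[:,:,::-1]
cv2.imwrite("pics/s5.png",a);cv2.imwrite("pics/t5.png",b)
cv2.imwrite("pics/v5.png",np.hstack([cv2.resize(i[y:y+100,x:x+100],None,fx=4,fy=4,interpolation=cv2.INTER_CUBIC) for i,x,y in((a,195,150),(b,145,165))]))
E
```

```text
[-0.15820483  0.39658265 -0.04336533]
time_s: 12.45
eef_pos: [0.4608, 0.3097, 0.1382]
ee_rot: [-90.1, 0.0, 97.9]
force: [-0.7, -0.8, -5.4]
opening: 0.0099
[-0.74250151 -0.77428106 -5.36257585] [-0.03158528 -0.00750727  0.00442886] 0.009927501077044838
[-0.06201066 -1.07254049 -5.39628419] [-0.01516544  0.01356584  0.03788387] 0.00972178178796489
[-1.09031392  0.17726546 -5.9166328 ] [-0.03015658  0.02796871  0.01065168] 0.009679021899488075
```

View pics/v5.png

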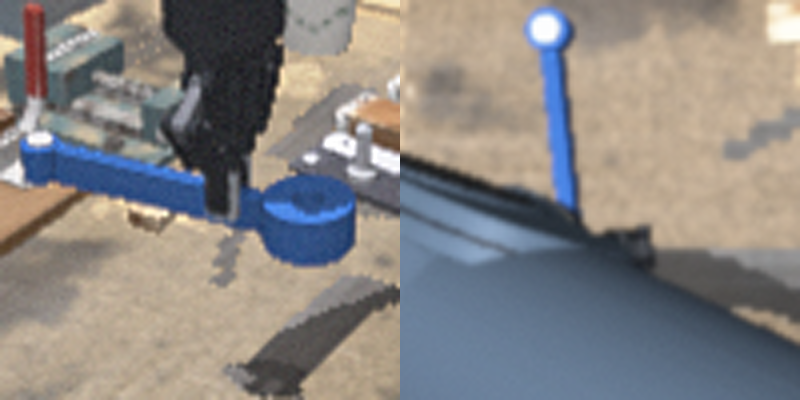

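```bash
python3 -m crank '[{"dx":0,"dy":0,"dz":0,"wx":0,"wy":0.05,"wz":0,"gripper":-1},{"dx":0,"dy":0,"dz":0,"wx":0,"wy":0.1,"wz":0,"gripper":-1},{"dx":0,"dy":0,"dz":0,"wx":0,"wy":0.1,"wz":0,"gripper":-1},{"dx":0,"dy":0,"dz":0,"wx":0,"wy":0.1,"wz":0,"gripper":-1},{"dx":0,"dy":0,"dz":0,"wx":0,"wy":0.1,"wz":0,"gripper":-1},{"dx":0,"dy":0,"dz":0,"wx":0,"wy":0.1,"wz":0,"gripper":-1},{"dx":0,"dy":0,"dz":0,"wx":0,"wy":0.1,"wz":0,"gripper":-1},{"dx":0,"dy":0,"dz":0,"wx":0,"wy":0.1,"wz":0,"gripper":-1},{"dx":0,"dy":0,"dz":0,"wx":0,"wy":0.1,"wz":0,"gripper":-1},{"dx":0,"dy":0,"dz":0,"wx":0,"wy":0.1,"wz":0,"gripper":-1}]' 110
python3 -m crank '[{"dx":0,"dy":0,"dz":0,"wx":0,"wy":0.1,"wz":0,"gripper":-1},{"dx":0,"dy":0,"dz":0,"wx":0,"wy":0.1,"wz":0,"gripper":-1},{"dx":0,"dy":0,"dz":0,"wx":0,"wy":0.1,"wz":0,"gripper":-1},{"dx":0,"dy":0,"dz":0,"wx":0,"wy":0.1,"wz":0,"gripper":-1},{"dx":0,"dy":0,"dz":0,"wx":0,"wy":0.1,"wz":0,"gripper":-1},{"dx":0,"dy":0,"dz":0,"wx":0,"wy":0.1,"wz":0,"gripper":-1},{"dx":0,"dy":0,"dz":0,"wx":0,"wy":0.1,"wz":0,"gripper":-1},{"dx":0,"dy":0,"dz":0,"wx":0,"wy":0.1,"wz":0,"gripper":-1},{"dx":0,"dy":0,"dz":0,"wx":0,"wy":0.05,"wz":0,"gripper":-1},{"dx":0,"dy":0,"dz":0,"wx":0,"wy":0,"wz":0,"gripper":-1}]' 110
```

```text
time_s: 13.65
eef_pos: [0.4598, 0.3098, 0.1361]
ee_rot: [-90.0, 0.1, 43.3]
force: [-1.0, 1.2, -4.8]
opening: 0.0093
time_s: 14.65
eef_pos: [0.4597, 0.31, 0.1362]
ee_rot: [-90.1, 0.1, -5.2]
force: [0.3, -0.8, -5.9]
opening: 0.0093
```

```bash
python3 -m crank '[{"dx":4,"dy":0,"dz":-16,"wx":0,"wy":0,"wz":0,"gripper":-1},{"dx":8,"dy":0,"dz":-32,"wx":0,"wy":0,"wz":0,"gripper":-1},{"dx":8,"dy":0,"dz":-32,"wx":0,"wy":0,"wz":0,"gripper":-1},{"dx":8,"dy":0,"dz":-32,"wx":0,"wy":0,"wz":0,"gripper":-1},{"dx":8,"dy":0,"dz":-32,"wx":0,"wy":0,"wz":0,"gripper":-1},{"dx":8,"dy":0,"dz":-32,"wx":0,"wy":0,"wz":0,"gripper":-1},{"dx":8,"dy":0,"dz":-32,"wx":0,"wy":0,"wz":0,"gripper":-1},{"dx":8,"dy":0,"dz":-32,"wx":0,"wy":0,"wz":0,"gripper":-1},{"dx":8,"dy":0,"dz":-32,"wx":0,"wy":0,"wz":0,"gripper":-1},{"dx":6,"dy":0,"dz":-32,"wx":0,"wy":0,"wz":0,"gripper":-1},{"dx":4,"dy":0,"dz":-18,"wx":0,"wy":0,"wz":0,"gripper":-1},{"dx":0,"dy":10,"dz":0,"wx":0,"wy":0,"wz":0,"gripper":-1}]' 110
python3 -m crank '[{"dx":0,"dy":7,"dz":0,"wx":0,"wy":0,"wz":0,"gripper":-1},{"dx":0,"dy":0,"dz":0,"wx":0,"wy":0,"wz":0,"gripper":-1},{"dx":0,"dy":0,"dz":0,"wx":0,"wy":0,"wz":0,"gripper":-1},{"dx":0,"dy":0,"dz":0,"wx":0,"wy":0,"wz":0,"gripper":-1}]' 110
python3 - <<'E'
from h import *
a,b=[get_image(n)[:,:,::-1] for n in("side","top")]
cv2.imwrite("pics/s6.png",a);cv2.imwrite("pics/t6.png",b)
f=lambda i,x,y:cv2.resize(i[y:y+75,x:x+130],None,fx=6,fy=4*1.0,interpolation=cv2.INTER_CUBIC)
cv2.imwrite("pics/v6.png",np.hstack([cv2.resize(i[y:y+115,x:x+100],None,fx=4,fy=4,interpolation=cv2.INTER_CUBIC) for i,x,y in((a,245,115),(b,265,155))]))
g=lambda n,P:pix(n,P)
H=cv2.cvtColor(b,cv2.COLOR_BGR2HSV)
r=read_state();print(r['eef_pos'],r['ee_rot'],r['force'],r['ft_torque'])
E
```

```text
time_s: 15.85
eef_pos: [0.5095, -0.022, 0.1274]
ee_rot: [-90.1, -0.1, -5.4]
force: [0.6, 0.0, -5.3]
opening: 0.0091
time_s: 16.25
eef_pos: [0.5093, -0.0167, 0.1205]
ee_rot: [-90.0, -0.0, -5.1]
force: [-0.6, 0.2, -5.0]
opening: 0.0094
[ 0.50939088 -0.01701331  0.12056836] [-8.99916977e+01 -2.79357731e-02 -5.09325482e+00] [-0.60251685  0.98418966 -4.91003465] [-0.01990981 -0.00980889  0.00462085]
```

View pics/v6.png

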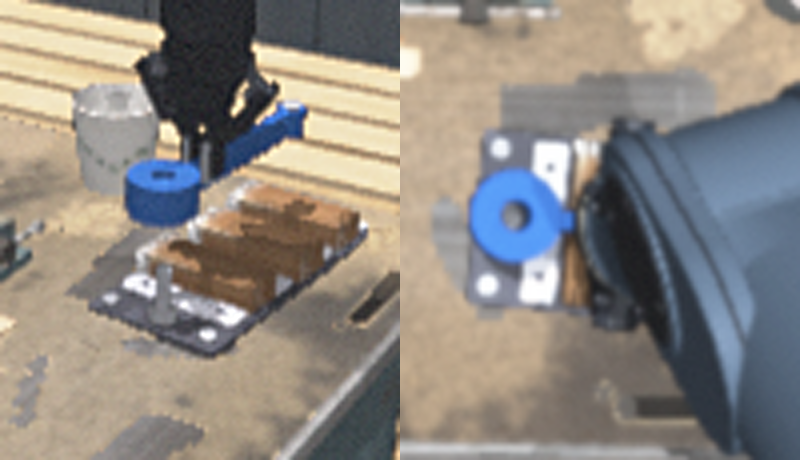

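```bash
python3 - <<'E'
from h import *
def blue(n,f):
    h=cv2.cvtColor(cv2.imread(f),cv2.COLOR_BGR2HSV);return ((h[...,0]>100)&(h[...,0]<125)&(h[...,1]>140)).astype(np.uint8)
b=blue("top","pics/t6.png");m=np.zeros_like(b);m[190:225,278:304]=b[190:225,278:304]
cs,hi=cv2.findContours(m,cv2.RETR_CCOMP,cv2.CHAIN_APPROX_NONE)
c=max(cs,key=cv2.contourArea);print("circ",cv2.minEnclosingCircle(c))
(u,v),r=cv2.minEnclosingCircle(c)
print("boss@.128 mid",ray("top",(u,v),.1375)*1000)
for c,k in zip(cs,hi[0]):
    if k[3]>=0: q=c[:,0].mean(0);print("hole",q,ray("top",q,.1455)*1000)
print("eye boss",ray("top",(294.25,209),.1455)*1000)
print("side boss,foot",ray("side",[(286.,158.8)],.1455)*1000,ray("side",[(317.5,141.3)],.1395)*1000)
# old pin in side/top
print("pin side",ray("side",(245+165/4,115+268/4),.06)*1000,ray("side",(195+455/5,150+158/5),.06)*1000)
t=cv2.imread("pics/t2.png")[202:218,281:300];print(cv2.cvtColor(t,cv2.COLOR_BGR2GRAY))
print("pred px pin top", pix("top",[.513,.0368,.06]), "foot", pix("top",[.513,.0368,.012]))
E
```

```text
circ ((293.0, 208.65908813476562), 11.385008811950684)
boss@.128 mid [[513.97593317  40.59666308 137.5       ]]
hole [293.         208.54545455] [[514.17760093  41.50719484 145.5       ]]
eye boss [[513.08346078  38.29815239 145.5       ]]
side boss,foot [[507.83017066  45.35758628 145.5       ]] [[ 493.4948202  -155.64629645  139.5       ]]
pin side [[506.66288848  40.67527391  60.        ]] [[508.74269445  38.6990439   60.        ]]
[[175 173 159 126 128 135 136 134 134 135 135 135 134 136 134 134 191 251
  254]
 [176 171 158 128 129 135 134 134 133 134 133 135 134 135 134 135 192 251
  254]
 [180 176 162 136 132 136 140 147 148 153 151 148 139 137 134 139 196 251
  254]
 [177 176 165 143 135 139 158 183 198 209 206 189 161 140 135 142 204 251
  254]
 [174 180 171 148 137 154 195 220 220 221 223 215 192 158 140 149 216 252
  254]
 [173 180 174 149 142 180 228 228 206 208 225 228 219 182 149 162 229 253
  254]
 [170 177 165 145 149 197 236 224 188 216 242 245 236 209 161 174 240 253
  254]
 [165 166 141 136 147 197 234 210 174 222 246 248 239 213 168 187 247 254
  254]
 [157 155 123 129 142 187 230 211 176 209 236 238 219 182 153 193 250 254
  254]
 [146 143 118 127 133 168 227 231 213 198 209 208 183 149 136 191 251 254
  254]
 [146 140 118 126 133 154 206 230 232 219 192 179 155 127 130 190 251 254
  254]
 [154 143 123 129 134 141 163 194 213 205 180 170 146 130 132 190 251 254
  254]
 [156 143 128 132 134 136 139 150 162 161 152 148 139 135 137 195 251 254
  254]
 [152 138 133 134 135 134 135 137 138 138 136 138 134 134 139 201 251 254
  254]
 [143 128 130 134 135 133 133 134 136 135 135 135 134 135 147 211 252 254
  254]
 [143 122 127 132 135 134 133 135 133 132 134 133 133 135 157 225 252 254
  254]]
pred px pin top [[291.20977917 209.27761256]] foot [[289.43765474 209.39142752]]
```

```bash
python3 -m crank '[{"dx":0.4,"dy":1,"dz":-4,"wx":0,"wy":0,"wz":0,"gripper":-1},{"dx":0,"dy":0,"dz":0,"wx":0,"wy":0,"wz":0,"gripper":-1},{"dx":0,"dy":0,"dz":0,"wx":0,"wy":0,"wz":0,"gripper":-1},{"dx":0,"dy":0,"dz":0,"wx":0,"wy":0,"wz":0,"gripper":-1},{"dx":0,"dy":0,"dz":0,"wx":0,"wy":0,"wz":0,"gripper":-1}]' 110
python3 - <<'E'
from h import *
a,b=[get_image(n)[:,:,::-1] for n in("side","top")]
cv2.imwrite("pics/v7.png",np.hstack([cv2.resize(i[y:y+115,x:x+100],None,fx=4,fy=4,interpolation=cv2.INTER_CUBIC) for i,x,y in((a,245,115),(b,265,155))]))
h=cv2.cvtColor(b,cv2.COLOR_BGR2HSV);m=((h[...,0]>100)&(h[...,0]<125)&(h[...,1]>140)).astype(np.uint8);m[:,:275]=0;m[:,304:]=0;m[:190]=0;m[225:]=0
cs,hi=cv2.findContours(m,cv2.RETR_CCOMP,cv2.CHAIN_APPROX_NONE)
for c,k in zip(cs,hi[0]):
    if k[3]>=0: q=c[:,0].mean(0);print("hole",q,ray("top",q,.1445)*1000)
r=read_state();print(r['eef_pos'],r['ee_rot'],r['force'],r['qd'].round(2))
E
```

```text
time_s: 16.85
eef_pos: [0.5093, -0.0216, 0.1194]
ee_rot: [-90.0, -0.0, -5.2]
force: [-0.0, -0.7, -5.3]
opening: 0.0092
hole [295.17391304 208.69565217] [[513.91925884  35.82717243 144.5       ]]
[ 0.50923419 -0.02154705  0.11930516] [-8.99970563e+01  1.88617761e-03 -5.15153080e+00] [ 0.3693038   0.56812967 -5.2966721 ] [ 0.04 -0.17  0.01 -0.01  0.18  0.07 -0.12]
```

View pics/v7.png

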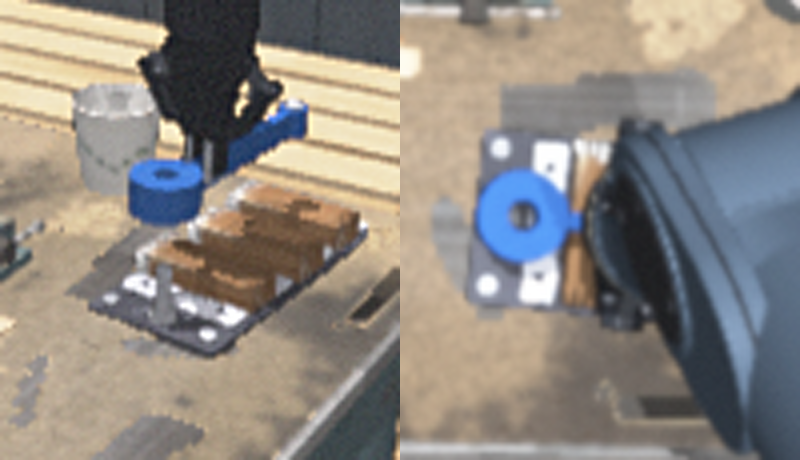

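```bash
python3 -c "
from workcell import *
print(hand_in())"
```

```text
the job is handed in; nothing more can be done
None
```

I laid the loose block in the empty end bay, then picked up the lever close to its balance point. I handed in with the arm still holding it over the pivot pin, at about 17 s of the 54 s allowed. No verdict came back.

- **Block:** It went into the bay without touching the ribs and met the floor with about 14 N. The top view afterwards shows it lying flat and in line with the other two blocks.
- **Lever position:** In the last top view the hole's centre is at (514, 36) mm, against my estimate of (514, 35.5) mm for the pin. In the side view the boss is straight above the pin.
- **Lever height and level:** By the tool's height, the underside is about 50 mm above the pin top. The side view (boss and foot 201 mm apart at the heights assumed for a level lever) and the small wrist moment (about 0.03 N m) agree with it being level.
- **Hold:** The grip force is set to 110 N, the wrist force reads a steady 5.3 N and the joints are still. That load is a little below the stated 0.5 kg minimum (4.9 to 5.9 N over the carry).
- **Bystanders:** I never moved near the mug, wedge or glue pot. The mug stands where it was in the last side view, but I did not re-measure any of the three.

**Disagreements:**
- The side camera put points 3 to 7 mm nearer the robot than the top camera, so I trusted the top camera and used the side one only for comparison.
- I appear to have gripped the lever 2 to 3 mm farther from the hole than the 55 mm balance point. I corrected the final position for that.
- The lever's direction read -4.1° from the side view, against -4.9° for the fixture and -5.2° for the tool. I left it as it was.

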